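# Snuff the spirit burner and open the fuel bottle

### The arm

A 6-joint arm with a two-finger parallel gripper is mounted at the origin on the work surface. World frame = base frame: x ahead of the robot, y to its left, z up, the work surface at z = 0. Lengths are in m, angles in rad, forces in N, time in s.
With the tool pointing down it reaches from about 0.35 to 0.85 m from the base axis. Payload 8.1 kg.
Tool frame: the origin (TCP) lies midway between the tips of the shut fingers; the grasp point (between the pads) lies 19 mm behind it; z points along the fingers, y is the line along which they close (so a half turn about z gives the same grasp; the last joint's range is limited). The gripper opens to 93 mm and grips with 3 to 60 N. Pads are 15 mm wide; open, the fingers measure 128 mm over their backs; the gripper's body (75 mm by 188 mm) begins 65 mm behind the grasp point.
Start: joints at [-1.337, 0.13, 1.488, -0, 1.523, -0.085], TCP at [0.188, -0.57, 0.219] pointing down, gripper open.
Joint ranges: [-2.96, 2.96], [-0.89, 2.26], [0.02, 2.5], [-1.34, 4.48], [0, 2.73], [-2.66, 2.66]. Speed limits (rad/s): [2.39, 2.39, 2.79, 3.14, 3.14, 3.14].

### API

Orientations are given as a rotation vector (axis times angle).
In Python, from plant import robot, cams gives the robot as it stands. The module is installed in compiled form; this text tells all that it offers.
- The arm moves only by the tool play_rows, never from a script. Its arguments are lists of equal length, an entry for each row: "slide": the shift along the tool's x, y, z scaled (see below), a list of three; "twist": the turn, a rotation vector about the tool's x, y, z scaled (see below), a list of three. A call has exactly 8 rows; each row shifts and turns the commanded pose from where the row before left it, along the tool's axes as they then stand; what a row does not reach is not made up. The controller multiplies each number of a shift by 25 cm and each number of a turn by 60 degrees. A row lasts 1/10 s, in which the tool goes at most 50 mm and 8.59 degrees, less where a joint would pass 70% of its speed; a pose out of reach is approached as far as the arm can. A call with a number of a shift or a turn outside -1 to 1 is refused whole. A call with a gripper value outside its range is refused whole. "fingers" is the closure, from -1 (fully open) to 1 (shut), set as the call begins (left out, the last holds). The fingers move at their own pace and stop on an object; "force" is the grip in N (left out, the last holds). Time passes only in rows, so rows that do not move let the fingers close, or fill a call up. It gives the time, the measured TCP pose, the force, the opening and the grip force at its end, in the units of the state.
- robot.read_state(): the state, without advancing time (a new reading comes with each control period).
- cams.read_camera(name): name is "side" or "top" or "wrist"; returns (picture, depth): 400x640x3 uint8, red, green, blue; 400x640 float32, m along the optical axis (not along the pixel's ray), 0 where there is no reading.
- cams.get_calibration(name): a dict with "fx", "fy", "cx", "cy" (pixels), "world_from_camera" (4x4, takes a point from camera to world coordinates). Camera axes: x right, y down, z forward; pixel columns grow to the right and rows downward; lengths in m; the calibration is good to about 2 mm. The wrist camera is an equidistant fisheye: a pixel r from the principal point sees the ray r / f radians off the axis. A picture is of the moment at which its call begins: read the wrist's pose just before it. get_calibration takes no time and is no camera call; for the wrist camera it gives the pose at the moment of the call.
- robot.close_job(): hands the job in; it is judged then, once.
The state is a dict: "t": time; "q": joint angles; "dq": joint speeds; "joint_torque": joint torques, N m; "tool_pos": TCP position; "orientation": TCP orientation; "force": force on the tool from outside, world axes, zero at the start; "wrist_torque": the same for the moment, N m; "opening": finger opening in m; "gripper_force": force on a finger pad.
Only numpy, scipy, OpenCV 4.12 (cv2) and the standard library are available. Lean on these libraries where they do the work, as an engineer would, in place of code of your own. Each camera call takes 0.05 s, during which the arm holds its last target. There are 200 camera calls.

### The job

The spirit burner on the garden wall is about to be topped up, and its flame cannot be seen in daylight: first take the brass snuffer with the wooden knob, set it (do not drop it) over the burner's collar so that it sits fully down and level, and let it go. Then open the fuel bottle: press its safety cap down, keep it pressed while you turn it anticlockwise until it is free, and lift it off, leaving the bottle standing on the wall. Finish while still holding the cap, upright and still, about 5 cm straight above the bottle's mouth, and leave the kettle, pot stand, mug and matchbox alone.

Things in the scene. Friction and masses are not known exactly. Their poses are not given: they have to be found in the camera images.
- snuffer: Loose brass snuffer, 100 g: shallow upside-down cup, 60 mm outside, 12 mm high, lying knob up. Round: its yaw does not matter. Origin: centre of its lower edge; z up. Inside 54 mm wide, 9 mm deep. On top a stem 10 mm thick (z 12 to 17 mm) flares to a dark wooden knob 20 mm in diameter (z 20 to 33 mm, end at 35 mm): take it there from above.
- burner: Loose brass spirit burner, 0.4 kg: round font 74 mm in diameter, 40 mm high, and on it an open collar 46 mm in diameter up to z = 54 mm. Origin: centre of its underside; z up. The snuffer drops over the collar (4 mm play all round) and rests with the inside of its top on the rim: seated, its origin is 45 mm above the burner's origin, 5 mm clear of the font.
- burner_rim (a point): Centre of the burner collar's top rim, 54 mm above the burner's underside.
- bottle: Loose square white fuel bottle, 0.6 to 0.95 kg, held by nothing but its weight and friction: body 84 x 84 mm, 135 mm high, sloping shoulders up to z = 158 mm, neck 32 mm in diameter (41 mm over its three lugs), rim at z = 193 mm. Origin: centre of its underside; z up; x and y square to its sides.
- mouth (a point): Centre of the rim of the bottle's mouth, 193 mm above the bottle's underside.
- cap: Black ribbed push-and-turn cap, 40 g, locked on the bottle: diameter 48 mm, height 32 mm. Origin: centre of its lower edge; z up. Locked, that edge is 175 mm above the bottle's underside. It cannot turn or come off unless pressed down more than 4 mm (6 mm is good, 8 mm is the stop); its spring resists with 4 N at first, 11 N at 6 mm.
- cap_top (a point): Centre of the cap's top, 32 mm above its lower edge. Kept pressed, the cap turns anticlockwise seen from above, with little resistance but the rub of its liner; between 40 and 80 degrees of turn (best 60; a stop at about 82) it is free to be lifted straight off. Its lower edge must rise 18 mm from the locked height to clear the rim.
- kettle: Bystander: round copper kettle 150 mm in diameter, bail handle to 196 mm high, spout on one side; origin at the centre of its underside.
- pot_stand: Bystander: stand of two crossed pairs of dark steel rods, 170 mm long, 160 mm wide, 175 mm high; origin at the middle of its foot.
- mug: Bystander: white enamel mug 80 mm in diameter and high, handle on one side; origin at the centre of its underside.
- matchbox: Bystander: plain matchbox 56 x 36 x 16 mm lying flat; origin at the centre of its underside.
There are look-alikes about, which are no part of the job. There is more than one size of the bottle; the job needs the largest.

How it is judged:
By the outcome, as a careful person would: the job done as asked, in the order asked, and still so for the second after the job is handed in, while the arm keeps its last pose, push and grip.
It also fails if it takes over 64 s, if anything falls off the work surface, if the arm or the gripper's body presses on something with over 40 N, if the wrist force passes 120 N, or if a joint passes its speed limit or range.

## Working session

There is one attempt and no reset: what is moved stays moved. The work goes in short steps, Python scripts to look and compute and a tool call to move; the robot and the scene stay as the last step left them, time stands still between calls to the robot, and variables do not carry over. Pictures are saved under pics/ and viewed, at most 10 in all, crops included, and the job is handed in when it is done.

Besides the shell and the picture viewer there is one more tool, called after "Call:" as name(argument=value, ...) on one line, values as JSON. play_rows: Moves the arm, as the interface text tells. Shifts and turns lie within -1 to 1; 1 stands for 25 cm of shift or 60 degrees of turn. Its arguments: {"type":"object","properties":{"slide":{"type":"array"},"twist":{"type":"array"},"fingers":{"type":"number"},"force":{"type":"number"}},"required":["slide","twist"]}

```bash
mkdir -p pics; cat > h.py <<'E'
import numpy as np, cv2
from plant import robot, cams
from scipy.spatial.transform import Rotation as R
def cap(name, fn=None):
    c=cams.get_calibration(name); p,d=cams.read_camera(name)
    if fn: cv2.imwrite('pics/'+fn, p[:,:,::-1])
    return p,d,c
def pts(d,c):
    v,u=np.mgrid[:d.shape[0],:d.shape[1]]
    P=np.stack([(u-c['cx'])/c['fx']*d,(v-c['cy'])/c['fy']*d,d],-1)
    T=np.array(c['world_from_camera']); return P@T[:3,:3].T+T[:3,3]
E
python3 - <<'E'
from h import *
for n in('top','side'):
    p,d,c=cap(n,n+'1.png'); np.savez(n+'1.npz',p=p,W=pts(d,c),d=d); print(n,np.round(c['world_from_camera'],3).tolist(),c['fx'],c['cx'],c['cy'])
s=robot.read_state(); print(s)
E
```

```text
top [[0.011, -0.98, 0.198, 0.274], [-1.0, -0.013, -0.007, -0.01], [0.009, -0.198, -0.98, 1.625], [0.0, 0.0, 0.0, 1.0]] 418.77961408635787 317.2810273267316 202.83618448850478
side [[-0.878, -0.326, 0.352, 0.176], [-0.479, 0.562, -0.674, 0.746], [0.022, -0.76, -0.649, 0.89], [0.0, 0.0, 0.0, 1.0]] 372.48685605136916 315.0012040004901 195.43582051780086
{'t': 0.1, 'q': array([-1.33741874e+00,  1.31066826e-01,  1.48915257e+00,  2.94393417e-05,
        1.52301934e+00, -8.53856358e-02]), 'dq': array([-0.0016438 , -0.00102121, -0.00202422,  0.00025909, -0.00016996,
       -0.00050385]), 'joint_torque': array([ 6.58736772e-04, -5.61344147e+01, -4.93096161e+01,  7.70720397e-02,
        2.90917454e-02, -2.43530559e-05]), 'tool_pos': array([ 0.18795687, -0.56926251,  0.21771338]), 'orientation': array([-3.10015233e+00, -4.98331805e-01,  1.45015874e-04]), 'force': array([ 0.69399303,  0.11808343, -0.43534013]), 'wrist_torque': array([ 0.0105377 , -0.0104407 ,  0.02740946]), 'gripper_force': 0.0, 'opening': 0.09303713780447952}
```

View pics/top1.png

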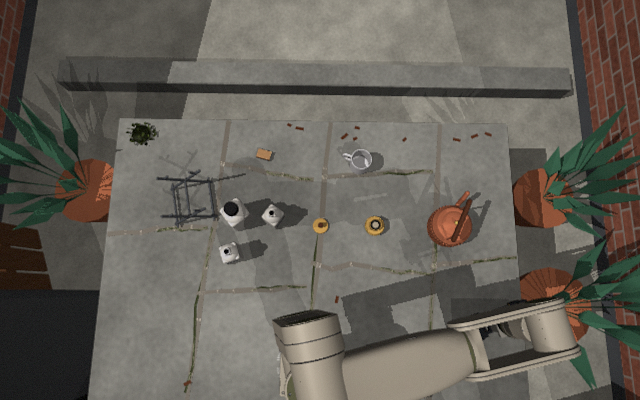

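View pics/side1.png

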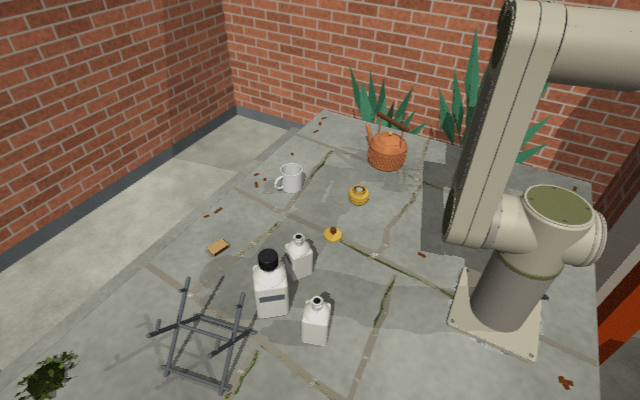

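Top view: snuffer at (321,226), burner at (375,225), largest bottle with its black cap at (233,211), and the pot stand close beside it at (190,200). The side view agrees.

```bash
python3 - <<'E'
from h import *
t=np.load('top1.npz'); s=np.load('side1.npz')
def comp(z,u0,u1,v0,v1,zlo,zhi,tag):
    W=z['W'][v0:v1,u0:u1].reshape(-1,3); d=z['d'][v0:v1,u0:u1].ravel()
    m=(d>0)&(W[:,2]>zlo)&(W[:,2]<zhi); Q=W[m]
    if len(Q)<3: print(tag,'few'); return
    (c,r)=cv2.minEnclosingCircle(Q[:,:2].astype(np.float32))
    rc=cv2.minAreaRect(Q[:,:2].astype(np.float32))
    print(tag,len(Q),'med',np.round(np.median(Q,0),4),'circ',np.round(c,4),round(r,4),'rect',np.round(rc[0],3),np.round(rc[1],3),round(rc[2],1),'zmax',Q[:,2].max().round(4))
comp(t,308,334,213,240,.006,.03,'snuf top'); comp(t,308,334,213,240,.026,.05,'knob top')
comp(t,360,392,210,242,.03,.047,'font top'); comp(t,360,392,210,242,.047,.07,'collar top')
comp(t,215,250,192,230,.195,.23,'cap top'); comp(t,215,250,192,230,.06,.145,'bottle body top')
comp(s,318,348,222,246,.006,.03,'snuf side'); comp(s,318,348,222,246,.024,.05,'knob side')
comp(s,342,375,180,210,.047,.07,'collar side');comp(s,342,375,180,210,.01,.07,'burner side')
comp(s,254,282,245,275,.195,.23,'cap side'); comp(s,250,290,245,320,.03,.13,'bottle side')
comp(t,155,213,165,228,.08,.25,'stand'); comp(t,260,288,200,228,.03,.25,'small1'); comp(t,215,243,238,266,.03,.25,'small2')
P=[]
for z,(u,v) in ((t,(321,226)),(t,(375,225)),(t,(225,212)),(s,(268,275))):
    P.append(cv2.resize(z['p'][v-30:v+30,u-40:u+40,::-1],(400,300),interpolation=cv2.INTER_CUBIC))
cv2.imwrite('pics/crop.png',np.vstack([np.hstack(P[:2]),np.hstack(P[2:])]))
E
```

```text
snuf top 200 med [ 0.5084 -0.0346  0.0112] circ [ 0.5065 -0.0403] 0.0644 rect [ 0.51  -0.035] [0.103 0.097] 0.9 zmax 0.0271
knob top 23 med [ 0.5126 -0.0324  0.0348] circ [ 0.5116 -0.032 ] 0.01 rect [ 0.511 -0.032] [0.019 0.015] 1.0 zmax 0.0447
font top 193 med [ 0.5076 -0.2386  0.041 ] circ [ 0.5123 -0.2408] 0.0378 rect [ 0.511 -0.242] [0.07  0.074] 2.2 zmax 0.047
collar top 97 med [ 0.5132 -0.2406  0.0515] circ [ 0.5125 -0.2373] 0.0321 rect [ 0.51  -0.239] [0.047 0.062] 49.0 zmax 0.0638
cap top 160 med [0.539  0.2792 0.2076] circ [0.5405 0.2799] 0.0249 rect [0.541 0.278] [0.046 0.046] 89.3 zmax 0.2182
bottle body top 285 med [0.5197 0.2658 0.1318] circ [0.5405 0.2791] 0.0545 rect [0.541 0.28 ] [0.086 0.085] 38.5 zmax 0.1449
snuf side 181 med [ 0.5064 -0.0242  0.0101] circ [ 0.5114 -0.0301] 0.0307 rect [ 0.511 -0.031] [0.059 0.058] 40.7 zmax 0.0299
knob side 29 med [ 0.5102 -0.0279  0.032 ] circ [ 0.5108 -0.0294] 0.0095 rect [ 0.51 -0.03] [0.016 0.016] 27.0 zmax 0.0374
collar side 62 med [ 0.5117 -0.2391  0.0497] circ [ 0.5118 -0.238 ] 0.024 rect [ 0.512 -0.238] [0.04  0.047] 22.6 zmax 0.0563
burner side 331 med [ 0.5062 -0.2222  0.0371] circ [ 0.5113 -0.2354] 0.0382 rect [ 0.508 -0.231] [0.074 0.065] 19.4 zmax 0.0563
cap side 291 med [0.5369 0.2864 0.2049] circ [0.5398 0.2821] 0.025 rect [0.539 0.282] [0.049 0.046] 62.4 zmax 0.2087
bottle side 932 med [0.5186 0.3116 0.0865] circ [0.5598 0.2463] 0.0939 rect [0.56  0.247] [0.09  0.177] 30.7 zmax 0.13
stand 373 med [0.6086 0.4676 0.1303] circ [0.5976 0.4655] 0.1067 rect [0.598 0.466] [0.152 0.158] 11.8 zmax 0.1807
small1 357 med [0.5294 0.1382 0.1119] circ [0.5366 0.1429] 0.0419 rect [0.536 0.143] [0.066 0.065] 55.1 zmax 0.1531
small2 390 med [0.3928 0.2877 0.1112] circ [0.3966 0.2967] 0.0419 rect [0.397 0.297] [0.066 0.066] 18.2 zmax 0.1577
```

View pics/crop.png

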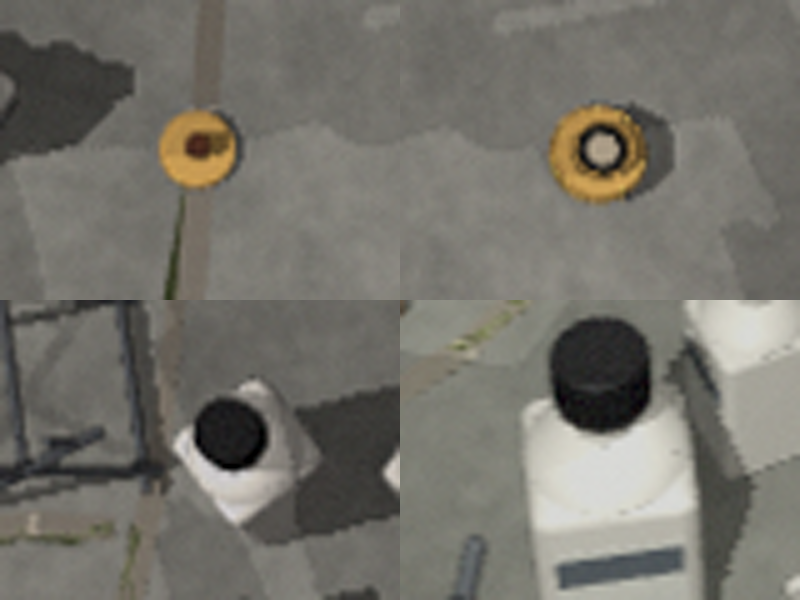

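Crops: the knob, collar and cap all show clearly, and the measured heights match (knob 35 mm, collar about 54 mm, cap top 207 mm). Positions: snuffer (0.511, -0.031), burner (0.512, -0.239), cap (0.540, 0.281). I'm moving above the snuffer now.

Call:
play_rows(slide=[[0.12,-0.102,0],[0.12,-0.102,0],[0.12,-0.102,0],[0.12,-0.102,0],[0.12,-0.102,0],[0.12,-0.102,0],[0.12,-0.102,0],[0.12,-0.102,0]], twist=[[0,0,0],[0,0,0],[0,0,0],[0,0,0],[0,0,0],[0,0,0],[0,0,0],[0,0,0]], fingers=-1)

```text
t: 0.9
tool_pos: [0.3524, -0.2992, 0.2183]
orientation: [-3.101, -0.498, 0.0]
force: [0.2, -0.4, 0.6]
opening: 0.093
gripper_force: 0.0
```

Call:
play_rows(slide=[[0.12,-0.102,0.06],[0.12,-0.102,0.06],[0.12,-0.102,0.06],[0.12,-0.102,0.06],[0.12,-0.102,0.06],[0.12,-0.102,0.06],[0.12,-0.102,0.06],[0.06,-0.06,0.05]], twist=[[0,0,0],[0,0,0],[0,0,0],[0,0,0],[0,0,0],[0,0,0],[0,0,0],[0,0,0]])

```text
t: 1.7
tool_pos: [0.5056, -0.0439, 0.0999]
orientation: [-3.1, -0.501, 0.001]
force: [0.3, -0.4, -0.1]
opening: 0.0931
gripper_force: 0.0
```

```bash
cat >> h.py <<'E'
def err(target):
    s=robot.read_state(); Rm=R.from_rotvec(s['orientation']); d=Rm.inv().apply(np.array(target)-s['tool_pos'])
    print('t',round(s['t'],2),'pos',np.round(s['tool_pos'],4),'d_tool/.25',np.round(d/.25,4),'z-axis',np.round(Rm.apply([0,0,1]),4),'q6',round(s['q'][5],3),'F',np.round(s['force'],1),'open',round(s['opening'],4),'g',round(s['gripper_force'],1))
    return s,Rm
E
python3 - <<'E'
from h import *
err([.511,-.031,.1])
p,d,c=cap('wrist','w1.png'); np.savez('w1.npz',p=p,d=d); print(c['fx'],c['cx'],c['cy'],np.round(c['world_from_camera'],4).tolist())
E
```

```text
t 1.7 pos [ 0.5056 -0.0439  0.0999] d_tool/.25 [ 0.0368 -0.0421 -0.0002] z-axis [-7.e-04  8.e-04 -1.e+00] q6 1.062 F [ 0.3 -0.4 -0.1] open 0.0931 g 0.0
309.70691628693146 322.9877182352577 197.89828315278564 [[0.3148, -0.9098, -0.2705, 0.5819], [-0.9492, -0.3017, -0.09, -0.0189], [0.0003, 0.2851, -0.9585, 0.2667], [0.0, 0.0, 0.0, 1.0]]
```

View pics/w1.png

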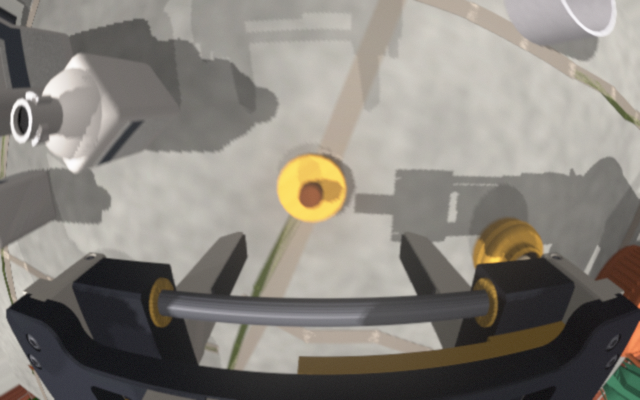

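Wrist view: the snuffer is at (312,188) with its knob top near (311,192). The fingers straddle its line from further back, and the burner is at the right (510,245).

```bash
cat >> h.py <<'E'
def fish(u,v,c,z):
    x=(u-c['cx'])/c['fx'];y=(v-c['cy'])/c['fy'];r=np.hypot(x,y)
    k=np.sin(r)/r if r>1e-9 else 1
    T=np.array(c['world_from_camera']); ray=T[:3,:3]@np.array([x*k,y*k,np.cos(r)])
    return T[:3,3]+ray*(z-T[2,3])/ray[2]
E
python3 - <<'E'
from h import *
z=np.load('w1.npz');p=z['p'].astype(int);c=cams.get_calibration('wrist')
sub=p[140:235,265:360]; m=(sub[...,0]-sub[...,2]>60)
n,l,st,ce=cv2.connectedComponentsWithStats(m.astype(np.uint8)); i=1+np.argmax(st[1:,4])
u,v=st[i,0]+st[i,2]/2+265-.5,st[i,1]+st[i,3]/2+140-.5; print(st[i],u,v)
print('cup',fish(u,v,c,.008),'knob',fish(311,192,c,.034))
E
```

```text
[  12   14   70   69 3789] 311.5 188.0
cup [ 0.51392312 -0.02878387  0.008     ] knob [ 0.51762232 -0.02821919  0.034     ]
```

Call:
play_rows(slide=[[0.022,-0.022,0.04],[0.022,-0.022,0.05],[0,0,0.06],[0,0,0.06],[0,0,0.05],[0,0,0.04],[0,0,0.025],[0,0,0.01]], twist=[[0,0,0],[0,0,0],[0,0,0],[0,0,0],[0,0,0],[0,0,0],[0,0,0],[0,0,0]])

```text
t: 2.55
tool_pos: [0.5116, -0.0328, 0.0166]
orientation: [-3.102, -0.498, 0.002]
force: [-0.5, -0.3, -0.1]
opening: 0.0928
gripper_force: 0.0
```

Call:
play_rows(slide=[[0,0,0],[0,0,0],[0,0,0],[0,0,0],[0,0,0],[0,0,0],[0,0,0],[0,0,0]], twist=[[0,0,0],[0,0,0],[0,0,0],[0,0,0],[0,0,0],[0,0,0],[0,0,0],[0,0,0]], fingers=1, force=20)

```text
t: 3.35
tool_pos: [0.5121, -0.0326, 0.0174]
orientation: [-3.102, -0.499, -0.0]
force: [0.4, -0.1, -0.2]
opening: 0.0333
gripper_force: 0.0
```

Call:
play_rows(slide=[[0,0,0],[0,0,0],[0,0,0],[0,0,0],[0,0,0],[0,0,0],[0,0,0],[0,0,0]], twist=[[0,0,0],[0,0,0],[0,0,0],[0,0,0],[0,0,0],[0,0,0],[0,0,0],[0,0,0]])

```text
t: 4.15
tool_pos: [0.512, -0.0327, 0.0174]
orientation: [-3.102, -0.499, 0.0]
force: [0.2, 0.1, -0.5]
opening: 0.0195
gripper_force: 20.0
```

Call:
play_rows(slide=[[0,0,-0.02],[0,0,-0.04],[0,0,-0.08],[0,0,-0.08],[0,0,-0.08],[0,0,-0.04],[0,0,0],[0,0,0]], twist=[[0,0,0],[0,0,0],[0,0,0],[0,0,0],[0,0,0],[0,0,0],[0,0,0],[0,0,0]])

```text
t: 4.95
tool_pos: [0.5119, -0.0326, 0.1021]
orientation: [-3.102, -0.499, 0.0]
force: [-0.4, -0.7, -1.8]
opening: 0.019
gripper_force: 20.0
```

```bash
python3 - <<'E'
from h import *
err([.5118,-.2385,.12])
p,d,c=cap('wrist'); 
q=p.astype(int); m=((q[...,0]-q[...,2]>60)).astype(np.uint8); m[:, :]&=1
n,l,st,ce=cv2.connectedComponentsWithStats(m)
print([ (s.tolist()) for s in st[1:] if s[4]>150])
cv2.imwrite('pics/w2.png',p[:,:,::-1])
E
```

```text
t 4.95 pos [ 0.5119 -0.0326  0.1021] d_tool/.25 [-0.2585  0.7819 -0.0716] z-axis [-1.e-04  0.e+00 -1.e+00] q6 1.088 F [-0.4 -0.7 -1.8] open 0.019 g 20.0
[[275, 193, 97, 56, 3345], [478, 229, 68, 61, 2336], [305, 265, 37, 18, 421], [359, 286, 9, 52, 207], [620, 321, 20, 49, 485]]
```

View pics/w2.png

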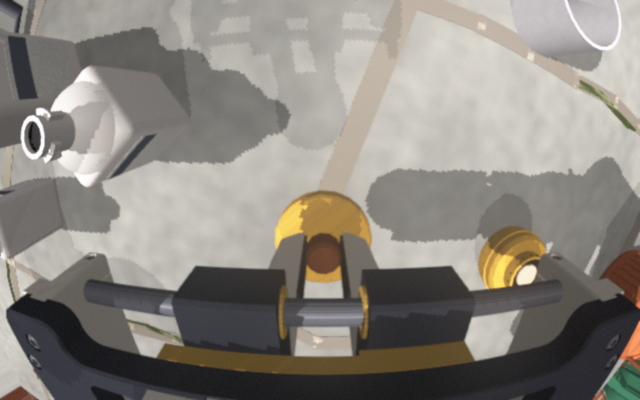

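Held: the snuffer hangs level between the pads (knob at (322,255), opening 19 mm). Next I carry it over the burner.

Call:
play_rows(slide=[[-0.02,0.06,0],[-0.04,0.12,0],[-0.04,0.12,0],[-0.04,0.12,0],[-0.04,0.12,0],[-0.04,0.12,0],[-0.02,0.08,0],[-0.019,0.042,0]], twist=[[0,0,0],[0,0,0],[0,0,0],[0,0,0],[0,0,0],[0,0,0],[0,0,0],[0,0,0]])

```text
t: 5.8
tool_pos: [0.5109, -0.2399, 0.1009]
orientation: [-3.101, -0.496, 0.003]
force: [0.5, 0.1, -2.0]
opening: 0.0192
gripper_force: 20.0
```

```bash
python3 - <<'E'
from h import *
s,Rm=err([.5118,-.2385,.08])
p,d,c=cap('side'); W=pts(d,c); m=(d>0)&(np.hypot(W[...,0]-.512,W[...,1]+.2385)<.06)
hsv=cv2.cvtColor(p,cv2.COLOR_RGB2HSV); y=(hsv[...,0]>12)&(hsv[...,0]<35)&(hsv[...,1]>120)
for lo,hi in((.084,.104),(.03,.046),(.01,.045)):
    mm=m&y&(W[...,2]>lo)&(W[...,2]<hi); Q=W[mm][:,:2].astype(np.float32); print(lo,len(Q),cv2.minEnclosingCircle(Q))
cv2.imwrite('pics/s2.png',cv2.resize(p[130:230,290:430,::-1],(784,560),interpolation=cv2.INTER_CUBIC))
p,d,c=cap('wrist'); q=p.astype(int); np.savez('w3.npz',p=p); cv2.imwrite('pics/w3.png',cv2.resize(p[150:350,200:460,::-1],(780,600)))
E
```

```text
t 5.8 pos [ 0.5109 -0.2399  0.1009] d_tool/.25 [ 0.0052 -0.0041  0.0835] z-axis [-1.9e-03  9.0e-04 -1.0e+00] q6 0.724 F [ 0.5  0.1 -2. ] open 0.0192 g 20.0
0.084 121 ((0.5098496675491333, -0.23818708956241608), 0.03091454692184925)
0.03 141 ((0.5124166011810303, -0.23614856600761414), 0.03590454161167145)
0.01 221 ((0.5117250084877014, -0.23485974967479706), 0.03675241023302078)
```

View pics/s2.png

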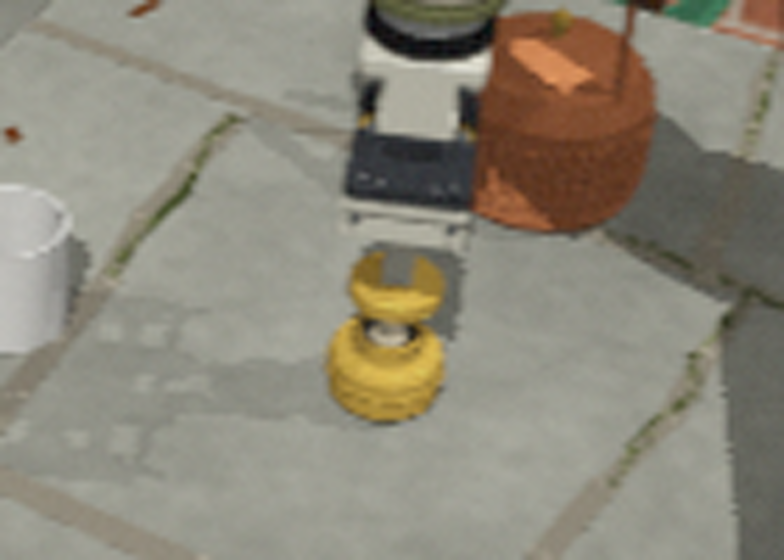

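Side crop: the cup is centred at about (397,285) over the burner, whose font is centred at about (386,370). After allowing for perspective, the cup is about 2 mm short in x, so I correct that and lower slowly.

Call:
play_rows(slide=[[0.004,0,0.01],[0.004,-0.001,0.02],[0,0,0.03],[0,0,0.03],[0,0,0.02],[0,0,0.015],[0,0,0.01],[0,0,0]], twist=[[0,0,0],[0,0,0],[0,0,0],[0,0,0],[0,0,0],[0,0,0],[0,0,0],[0,0,0]])

```text
t: 6.7
tool_pos: [0.5135, -0.2376, 0.0682]
orientation: [-3.101, -0.499, 0.001]
force: [0.5, -0.3, -0.8]
opening: 0.0191
gripper_force: 20.0
```

```bash
python3 - <<'E'
from h import *
err([.5125,-.239,.0624])
E
```

```text
t 6.7 pos [ 0.5135 -0.2376  0.0682] d_tool/.25 [-0.0054  0.004   0.0234] z-axis [-5.e-04  3.e-04 -1.e+00] q6 0.728 F [ 0.5 -0.3 -0.8] open 0.0191 g 20.0
```

Call:
play_rows(slide=[[-0.004,0.003,0],[0,0,0.004],[0,0,0.004],[0,0,0.004],[0,0,0.004],[0,0,0.003],[0,0,0.003],[0,0,0]], twist=[[0,0,0],[0,0,0],[0,0,0],[0,0,0],[0,0,0],[0,0,0],[0,0,0],[0,0,0]])

```text
t: 7.5
tool_pos: [0.5129, -0.2387, 0.063]
orientation: [-3.102, -0.499, 0.0]
force: [-0.4, -0.6, -0.7]
opening: 0.0195
gripper_force: 20.0
```

```bash
python3 - <<'E'
from h import *
s,_=err([.5125,-.239,.0624]); print(s['wrist_torque'])
p,d,c=cap('side'); W=pts(d,c); m=(d>0)&(np.hypot(W[...,0]-.512,W[...,1]+.2385)<.06)
cv2.imwrite('pics/s3.png',cv2.resize(p[150:220,315:413,::-1],(784,560),interpolation=cv2.INTER_CUBIC))
E
```

```text
t 7.5 pos [ 0.5129 -0.2387  0.063 ] d_tool/.25 [-0.0018  0.0007  0.0024] z-axis [-2.e-04  1.e-04 -1.e+00] q6 0.726 F [-0.4 -0.6 -0.7] open 0.0195 g 20.0
[-0.01405021 -0.02358841  0.00909384]
```

View pics/s3.png

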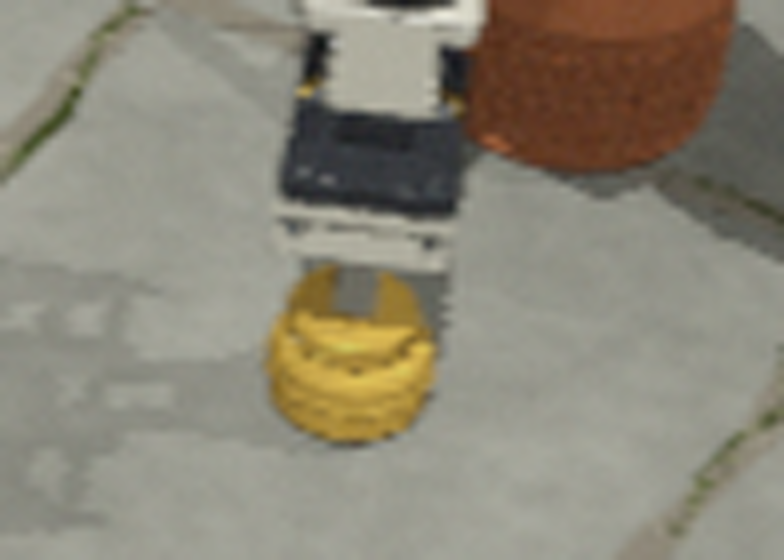

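The cup sits over the collar (cup centre at (358,300), font at (352,370)) with no side force. I lower the last millimetre.

Call:
play_rows(slide=[[0,0,0.001],[0,0,0.001],[0,0,0.001],[0,0,0.001],[0,0,0],[0,0,0],[0,0,0],[0,0,0]], twist=[[0,0,0],[0,0,0],[0,0,0],[0,0,0],[0,0,0],[0,0,0],[0,0,0],[0,0,0]])

```text
t: 8.35
tool_pos: [0.513, -0.2388, 0.0623]
orientation: [3.102, 0.499, 0.0]
force: [-2.5, 0.3, 3.3]
opening: 0.0195
gripper_force: 20.0
```

Contact at the expected height. Release and rise.

Call:
play_rows(slide=[[0,0,0],[0,0,0],[0,0,0],[0,0,0],[0,0,0],[0,0,0],[0,0,0],[0,0,0]], twist=[[0,0,0],[0,0,0],[0,0,0],[0,0,0],[0,0,0],[0,0,0],[0,0,0],[0,0,0]], fingers=-1)

```text
t: 9.15
tool_pos: [0.513, -0.2388, 0.0622]
orientation: [3.102, 0.499, 0.0]
force: [0.6, 0.6, 0.6]
opening: 0.0786
gripper_force: 0.0
```

Call:
play_rows(slide=[[0,0,-0.04],[0,0,-0.1],[0,0,-0.16],[0,0,-0.2],[0,0,-0.2],[0,0,-0.1],[0,0,0],[0,0,0]], twist=[[0,0,0],[0,0,0],[0,0,0],[0,0,0],[0,0,0],[0,0,0],[0,0,0],[0,0,0]])

```text
t: 9.95
tool_pos: [0.5132, -0.2389, 0.2632]
orientation: [3.101, 0.498, 0.002]
force: [0.0, -0.8, 0.4]
opening: 0.0928
gripper_force: 0.0
```

```bash
python3 - <<'E'
from h import *
s,_=err([.540,.281,.262])
p,d,c=cap('side'); W=pts(d,c); m=(d>0)&(np.hypot(W[...,0]-.512,W[...,1]+.2385)<.06)
for lo,hi in((.046,.06),(.05,.06),(.068,.09),(.01,.04)):
    mm=m&(W[...,2]>lo)&(W[...,2]<hi); Q=W[mm]
    if len(Q)>2: print(lo,len(Q),cv2.minEnclosingCircle(Q[:,:2].astype(np.float32)),np.median(Q,0))
mm=m&(W[...,2]>.052)&(W[...,2]<.062)&(p[...,0].astype(int)-p[...,2]>60);Q=W[mm]; A=np.c_[Q[:,:2]-Q[:,:2].mean(0),np.ones(len(Q))]; print('plane',np.linalg.lstsq(A,Q[:,2],rcond=None)[0],'zmax',W[m][:,2].max())
cv2.imwrite('pics/s4.png',cv2.resize(p[150:220,315:413,::-1],(784,560),interpolation=cv2.INTER_CUBIC))
E
```

```text
t 9.95 pos [ 0.5132 -0.2389  0.2632] d_tool/.25 [ 0.7535 -1.9414  0.0028] z-axis [ 0.0016 -0.001  -1.    ] q6 0.726 F [ 0.  -0.8  0.4] open 0.0928 g 0.0
0.046 141 ((0.5116785168647766, -0.2358941286802292), 0.03068641945719719) [ 0.50781913 -0.22850995  0.0540714 ]
0.05 126 ((0.5117591619491577, -0.23610815405845642), 0.030578898265957832) [ 0.50762442 -0.23064234  0.05439267]
0.068 25 ((0.5124738216400146, -0.2342146337032318), 0.010177558287978172) [ 0.51205865 -0.23436924  0.07578895]
0.01 173 ((0.510409414768219, -0.23644043505191803), 0.03722255676984787) [ 0.49891386 -0.21238724  0.02965583]
plane [-0.00491572  0.01518184  0.05462517] zmax 0.6676569561939822
```

View pics/s4.png

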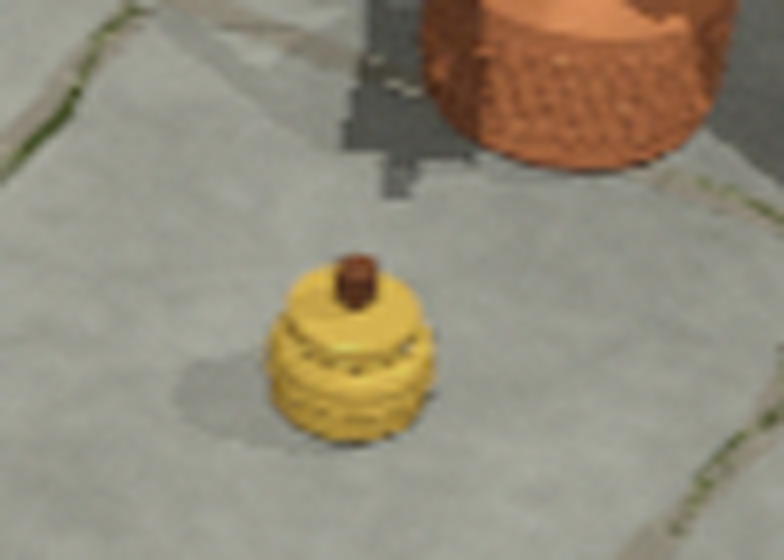

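Seated level: the cup top is at 55 mm with the knob upright at (355,280). On to the bottle cap.

Call:
play_rows(slide=[[0.054,-0.138,0],[0.054,-0.138,0],[0.054,-0.138,0],[0.054,-0.138,0],[0.054,-0.138,0],[0.054,-0.138,0],[0.054,-0.138,0],[0.054,-0.138,0]], twist=[[0,0,0],[0,0,0],[0,0,0],[0,0,0],[0,0,0],[0,0,0],[0,0,0],[0,0,0]])

```text
t: 10.8
tool_pos: [0.5277, 0.0587, 0.2597]
orientation: [-3.101, -0.498, 0.006]
force: [-0.5, -0.7, 0.3]
opening: 0.0928
gripper_force: 0.0
```

Call:
play_rows(slide=[[0.054,-0.138,0],[0.054,-0.138,0],[0.054,-0.138,0],[0.054,-0.138,0],[0.054,-0.138,0],[0.054,-0.138,0],[0,0,0],[0,0,0]], twist=[[0,0,0],[0,0,0],[0,0,0],[0,0,0],[0,0,0],[0,0,0],[0,0,0],[0,0,0]])

```text
t: 11.6
tool_pos: [0.5399, 0.2793, 0.2596]
orientation: [3.1, 0.501, -0.006]
force: [-0.2, -1.2, -0.4]
opening: 0.0931
gripper_force: 0.0
```

```bash
python3 - <<'E'
from h import *
err([.5408,.2792,.178])
E
```

```text
t 11.6 pos [0.5399 0.2793 0.2596] d_tool/.25 [0.0047 0.0014 0.3264] z-axis [-0.0037 -0.0019 -1.    ] q6 1.644 F [-0.2 -1.2 -0.4] open 0.0931 g 0.0
```

Call:
play_rows(slide=[[0.004,0.001,0.03],[0,0,0.06],[0,0,0.07],[0,0,0.06],[0,0,0.05],[0,0,0.035],[0,0,0.02],[0,0,0]], twist=[[0,0,0],[0,0,0],[0,0,0],[0,0,0],[0,0,0],[0,0,0],[0,0,0],[0,0,0]])

```text
t: 12.4
tool_pos: [0.5418, 0.279, 0.1802]
orientation: [3.102, 0.498, -0.002]
force: [-0.5, 0.1, 0.5]
opening: 0.0932
gripper_force: 0.0
```

```bash
python3 - <<'E'
from h import *
err([.5408,.2792,.178])
p,d,c=cap('wrist','w5.png')
E
```

```text
t 12.4 pos [0.5418 0.279  0.1802] d_tool/.25 [-0.0035 -0.0019  0.0086] z-axis [-9.e-04 -4.e-04 -1.e+00] q6 1.644 F [-0.5  0.1  0.5] open 0.0932 g 0.0
```

View pics/w5.png

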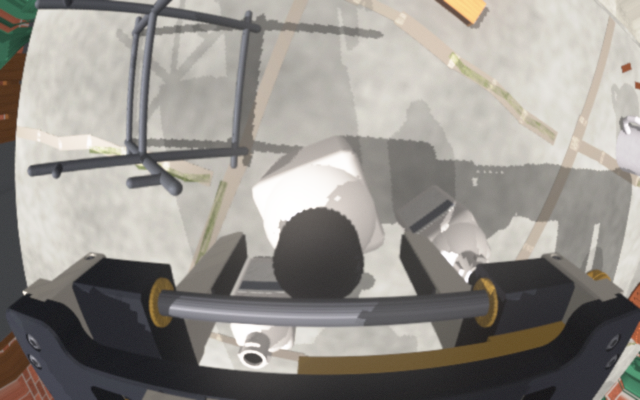

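The cap is centred between the fingers at (318,255). I close gently first to check for side force.

Call:
play_rows(slide=[[-0.002,-0.001,0.004],[0,0,0.004],[0,0,0],[0,0,0],[0,0,0],[0,0,0],[0,0,0],[0,0,0]], twist=[[0,0,0],[0,0,0],[0,0,0],[0,0,0],[0,0,0],[0,0,0],[0,0,0],[0,0,0]], fingers=1, force=4)

```text
t: 13.25
tool_pos: [0.5416, 0.2797, 0.1791]
orientation: [-3.101, -0.499, -0.001]
force: [-0.6, 2.2, 0.5]
opening: 0.048
gripper_force: 4.0
```

```bash
python3 - <<'E'
from h import *
s,Rm=err([.5408,.2792,.178]); print('Ftool',Rm.inv().apply(s['force']),'T',s['wrist_torque'])
E
```

```text
t 13.25 pos [0.5416 0.2797 0.1791] d_tool/.25 [-0.0035  0.0008  0.0044] z-axis [ 3.e-04  7.e-04 -1.e+00] q6 1.644 F [-0.6  2.2  0.5] open 0.048 g 4.0
Ftool [ 0.15057835 -2.29469409 -0.48693453] T [ 0.46505812  0.03076432 -0.03105626]
```

Call:
play_rows(slide=[[0,-0.004,0],[0,0,0],[0,0,0],[0,0,0],[0,0,0],[0,0,0],[0,0,0],[0,0,0]], twist=[[0,0,0],[0,0,0],[0,0,0],[0,0,0],[0,0,0],[0,0,0],[0,0,0],[0,0,0]])

```text
t: 14.05
tool_pos: [0.5412, 0.2802, 0.1789]
orientation: [-3.102, -0.499, -0.0]
force: [-1.1, 1.4, 1.3]
opening: 0.0483
gripper_force: 4.0
```

Call:
play_rows(slide=[[0,-0.006,0],[0,0,0],[0,0,0],[0,0,0],[0,0,0],[0,0,0],[0,0,0],[0,0,0]], twist=[[0,0,0],[0,0,0],[0,0,0],[0,0,0],[0,0,0],[0,0,0],[0,0,0],[0,0,0]])

```text
t: 14.85
tool_pos: [0.5407, 0.2815, 0.1788]
orientation: [3.102, 0.498, -0.0]
force: [-0.7, -1.7, -0.2]
opening: 0.0479
gripper_force: 4.0
```

Call:
play_rows(slide=[[0,0.003,0],[0,0,0],[0,0,0],[0,0,0],[0,0,0],[0,0,0],[0,0,0],[0,0,0]], twist=[[0,0,0],[0,0,0],[0,0,0],[0,0,0],[0,0,0],[0,0,0],[0,0,0],[0,0,0]], force=45)

```text
t: 15.65
tool_pos: [0.541, 0.281, 0.1789]
orientation: [-3.102, -0.499, 0.0]
force: [-0.7, -0.3, -2.0]
opening: 0.0478
gripper_force: 45.0
```

Call:
play_rows(slide=[[0,0,0.004],[0,0,0.004],[0,0,0.004],[0,0,0.004],[0,0,0.004],[0,0,0.004],[0,0,0],[0,0,0]], twist=[[0,0,0],[0,0,0],[0,0,0],[0,0,0],[0,0,0],[0,0,0],[0,0,0],[0,0,0]])

```text
t: 16.45
tool_pos: [0.5416, 0.2812, 0.1746]
orientation: [-3.101, -0.499, -0.003]
force: [-4.0, -1.0, 9.2]
opening: 0.0477
gripper_force: 45.0
```

```bash
python3 - <<'E'
from h import *
s,Rm=err([.5408,.2808,.1728]); print('Ftool',Rm.inv().apply(s['force']),'T',s['wrist_torque'])
E
```

```text
t 16.45 pos [0.5416 0.2812 0.1746] d_tool/.25 [-0.0035  0.0007  0.0071] z-axis [ 2.e-03  8.e-04 -1.e+00] q6 1.647 F [-4.  -1.   9.2] open 0.0477 g 45.0
Ftool [-4.08474645 -0.31165628 -9.21195371] T [-0.11697883  0.63148258 -0.02583408]
```

Call:
play_rows(slide=[[-0.002,0,0.003],[-0.002,0,0.003],[0,0,0.002],[0,0,0],[0,0,0],[0,0,0],[0,0,0],[0,0,0]], twist=[[0,0,0],[0,0,0],[0,0,0],[0,0,0],[0,0,0],[0,0,0],[0,0,0],[0,0,0]])

```text
t: 17.25
tool_pos: [0.5414, 0.2812, 0.1733]
orientation: [-3.101, -0.499, -0.006]
force: [-1.0, 0.1, 10.0]
opening: 0.048
gripper_force: 45.0
```

```bash
python3 - <<'E'
from h import *
s,Rm=err([.5408,.2808,.1728]); print('Ftool',Rm.inv().apply(s['force']),'T',s['wrist_torque'])
E
```

```text
t 17.25 pos [0.5414 0.2812 0.1733] d_tool/.25 [-0.0028  0.0008  0.0021] z-axis [ 0.0039  0.0016 -1.    ] q6 1.647 F [-1.   0.1 10. ] open 0.048 g 45.0
Ftool [-0.90332004 -0.41228409 -9.99741593] T [-0.00600209  0.32135994  0.00128476]
```

Call:
play_rows(slide=[[0,0,0.002],[0,0,0.002],[0,0,0],[0,0,0],[0,0,0],[0,0,0],[0,0,0],[0,0,0]], twist=[[0,0,0],[0,0,0],[0,0,0],[0,0,-0.06],[0,0,-0.06],[0,0,-0.06],[0,0,-0.06],[0,0,0]])

```text
t: 18.05
tool_pos: [0.5417, 0.2813, 0.1727]
orientation: [-3.013, -0.887, -0.008]
force: [-1.1, 0.8, 11.6]
opening: 0.0477
gripper_force: 45.0
```

```bash
python3 - <<'E'
from h import *
s,Rm=err([.5408,.2808,.1728]); print('Ftool',Rm.inv().apply(s['force']),'T',s['wrist_torque'],'yaw',np.degrees(np.arctan2(*Rm.as_matrix()[[1,0],0])))
E
```

```text
t 18.05 pos [0.5417 0.2813 0.1727] d_tool/.25 [-0.004  -0.0001 -0.0006] z-axis [ 0.0045  0.0019 -1.    ] q6 1.393 F [-1.1  0.8 11.6] open 0.0477 g 45.0
Ftool [ -0.42847621  -1.23970221 -11.63849675] T [0.06652784 0.29715304 0.02585382] yaw 32.79719432060707
```

Pressed 6 mm at 11.6 N and turned about 14.5° without resistance. I turn the other 46°.

Call:
play_rows(slide=[[0,0,0],[0,0,0],[0,0,0],[0,0,0],[0,0,0],[0,0,0],[0,0,0],[0,0,0]], twist=[[0,0,-0.11],[0,0,-0.11],[0,0,-0.11],[0,0,-0.11],[0,0,-0.11],[0,0,-0.11],[0,0,-0.11],[0,0,0]])

```text
t: 18.85
tool_pos: [0.5417, 0.2814, 0.1727]
orientation: [2.421, 2.0, 0.007]
force: [-0.9, 0.8, 11.4]
opening: 0.0478
gripper_force: 45.0
```

```bash
python3 - <<'E'
from h import *
s,Rm=err([.5408,.2808,.1728]); print('Ftool',Rm.inv().apply(s['force']),'T',s['wrist_torque'],'yaw',np.degrees(np.arctan2(*Rm.as_matrix()[[1,0],0])))
p,d,c=cap('top'); cv2.imwrite('pics/t6.png',cv2.resize(p[175:275,190:310,::-1],(720,600),interpolation=cv2.INTER_CUBIC))
W=pts(d,c); m=(d>0)&(W[...,2]>.06)&(W[...,2]<.145)&(np.hypot(W[...,0]-.54,W[...,1]-.28)<.07)
print(cv2.minAreaRect(W[m][:,:2].astype(np.float32)))
E
```

```text
t 18.85 pos [0.5417 0.2814 0.1727] d_tool/.25 [-0.0028 -0.0029 -0.0005] z-axis [ 0.0046  0.0019 -1.    ] q6 0.585 F [-0.9  0.8 11.4] open 0.0478 g 45.0
Ftool [  0.67135606  -0.99925065 -11.39275214] T [0.05000608 0.19923474 0.1181958 ] yaw 79.10739556291698
((0.5295738577842712, 0.2582405209541321), (0.05751689895987511, 0.10124621540307999), 67.48302459716797)
```

Turned 60.8° in total. Now a slow lift while I watch the load.

Call:
play_rows(slide=[[0,0,-0.008],[0,0,-0.008],[0,0,-0.008],[0,0,-0.008],[0,0,-0.008],[0,0,-0.008],[0,0,0],[0,0,0]], twist=[[0,0,0],[0,0,0],[0,0,0],[0,0,0],[0,0,0],[0,0,0],[0,0,0],[0,0,0]])

```text
t: 19.7
tool_pos: [0.54, 0.2806, 0.1815]
orientation: [-2.426, -1.995, 0.0]
force: [0.7, 0.3, 0.9]
opening: 0.0481
gripper_force: 45.0
```

Call:
play_rows(slide=[[0,0,-0.02],[0,0,-0.03],[0,0,-0.03],[0,0,-0.04],[0,0,-0.05],[0,0,-0.05],[0,0,-0.03],[0,0,-0.012]], twist=[[0,0,0],[0,0,0],[0,0,0],[0,0,0],[0,0,0],[0,0,0],[0,0,0],[0,0,0]])

```text
t: 20.5
tool_pos: [0.5406, 0.2809, 0.2492]
orientation: [2.426, 1.995, 0.003]
force: [0.0, 0.8, -1.0]
opening: 0.0475
gripper_force: 45.0
```

Call:
play_rows(slide=[[0,0,0],[0,0,0],[0,0,0],[0,0,0],[0,0,0],[0,0,0],[0,0,0],[0,0,0]], twist=[[0,0,0],[0,0,0],[0,0,0],[0,0,0],[0,0,0],[0,0,0],[0,0,0],[0,0,0]])

```text
t: 21.3
tool_pos: [0.54, 0.2807, 0.2474]
orientation: [2.426, 1.995, 0.0]
force: [-0.4, 0.4, -0.6]
opening: 0.0477
gripper_force: 45.0
```

```bash
python3 - <<'E'
from h import *
err([.541,.281,.247])
p,d,c=cap('side'); W=pts(d,c)
m=(d>0)&(np.hypot(W[...,0]-.54,W[...,1]-.28)<.045)
for lo,hi in((.165,.205),(.188,.2),(.236,.285)):
    k=m&(W[...,2]>lo)&(W[...,2]<hi)
    if lo>.23: k&=p.max(-1)<70
    Q=W[k]; print(lo,len(Q),cv2.minEnclosingCircle(Q[:,:2].astype(np.float32)) if len(Q) else '',Q[:,2].min() if len(Q) else '',Q[:,2].max() if len(Q) else '')
cv2.imwrite('pics/s7.png',cv2.resize(p[180:360,200:400,::-1],(660,594),interpolation=cv2.INTER_CUBIC))
E
```

```text
t 21.3 pos [0.54   0.2807 0.2474] d_tool/.25 [0.0021 0.0036 0.0016] z-axis [ 0.  0. -1.] q6 0.589 F [-0.4  0.4 -0.6] open 0.0477 g 45.0
0.165 222 ((0.5386369228363037, 0.28343769907951355), 0.02064528875052929) 0.1654574726108271 0.19395498282623236
0.188 65 ((0.539991021156311, 0.2821405827999115), 0.01676926761865616) 0.18800673921410505 0.19395498282623236
0.236 277 ((0.5425251126289368, 0.2861827611923218), 0.024787038564682007) 0.24249318854159652 0.28444857116332256
```

View pics/s7.png

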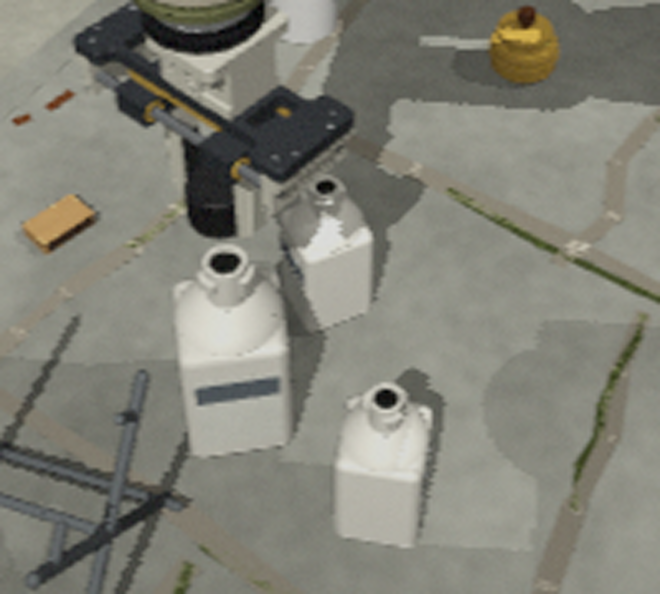

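The cap is held above the open bottle (rim at (226,260)), which stands upright. The snuffer is still on the burner at (524,45). Handing in.

```bash
python3 -c "
from plant import robot
print(robot.close_job())"
```

```text
the job is handed in; nothing more can be done
None
```

The job is handed in at about 21 s of the 64 s allowed: the snuffer sits level on the burner, and the cap is off and held still about 5 cm above the open bottle's mouth.

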